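# Burnish the marked seam of a glued-up blank

## Task

Take the sprung burnisher from its cradle and rub down the seam of the blank that the red knob marks: starting at the red knob's end, with the handle leaning up about 35 degrees from level, draw the ball slowly (about 3 cm per second) along the bottom of that seam to its other end, keeping the plunger lightly pushed in, by about 6 mm and never to its stop. Keep out of the other seam, do not disturb the knobs or anything else, and lay the burnisher gently back in both forks of its cradle, pointing the same way as before.

Things in the scene. Friction and masses are not known exactly. Their poses are not given: they have to be found in the camera images.
- burnisher: Sprung burnisher lying level in its cradle: a round blue handle 130 mm long and 20 mm in diameter, with a brass band near its front, then a steel barrel 30 mm long and 14 mm in diameter, then a steel plunger. 130 g in all. Origin on the axis at the middle of the handle (grip it there), 51 mm above the table at the start; +x runs along the axis to the tip.
- tip (a point): Centre of the steel ball, 8 mm in diameter, at the plunger's end: 125 mm from the burnisher's origin along its +x while the plunger is out.
- plunger (a joint): How far the plunger is pushed back into the burnisher along its axis: 0 m out (as at the start), stop at 0.015 m. Spring 400 N/m (4 mm takes 1.6 N, 10 mm takes 4 N).
- cradle: Fixed dark wooden cradle: base 150 x 70 x 8 mm and two V forks (90 degree V, 12 mm thick, mouths 48 mm wide, tops 62 mm above the table) 48 mm either side of its middle, 84 mm free between them. Origin under the base's middle; +x is the way the tip points as the burnisher lies there, its handle's middle above the origin, its axis 51 mm above the table.
- blank: Fixed workpiece of three boards, 200 mm along x, 170 mm along y, top 30 mm above the table; origin under its centre. Two straight open seams run its whole length along y, at x = -45 and x = +45 mm: square grooves 11 mm wide, 7 mm deep, dark floor 23 mm above the table, open-ended. A ball resting in one has its centre 27 mm up. The first and last 15 mm of a seam do not matter.
- knob_red: Red turned knob, 44 mm in diameter, 45 mm high, loose on the table, in line with one seam, 40 mm beyond one of its ends: it marks the seam to do and the end to start from. Origin under its middle.
- knob_b: Plain light wood knob of the same shape and size, at another seam end. Leave it.
- knob_c: Plain light wood knob, as knob_b.
- knob_d: Plain light wood knob, as knob_b.
- glue: Yellow bottle with orange cap, 60 mm in diameter, 160 mm high, standing loose beyond the blank. Leave it.
- spindle: Turned wooden spindle, 48 mm in diameter, 190 mm high, standing loose beyond the blank. Leave it.
- mallet: Hammer with wooden handle lying loose at the left. Leave it.
- pot: Open blue ceramic pot, 90 mm in diameter, 110 mm high, standing loose on the right, beyond the cradle. Leave it.

How it is judged:
By the outcome, as a careful person would: the job done as asked, in the order asked, and still so for the second after the job is handed in, with the robot touching nothing.
It also fails if it takes over 64 s, if anything falls off the work surface, if the arm or the gripper's body presses on something with over 40 N, if the wrist force passes 120 N, or if a joint passes its speed limit or range.

## Robot

A 6-joint arm with a two-finger parallel gripper is mounted at the origin on the work surface. World frame = base frame: x ahead of the robot, y to its left, z up, the work surface at z = 0. Lengths are in m, angles in rad, forces in N, time in s.
With the tool pointing down it reaches from about 0.275 to 0.725 m from the base axis. Payload 5.6 kg.
Tool frame: the origin (TCP) lies at the very end of the fingers, on their centre line; the grasp point (between the pads) lies 19 mm behind it; z points along the fingers, y is the line along which they close (so a half turn about z gives the same grasp; the last joint's range is limited). The gripper opens to 85 mm and grips with 20 to 120 N. Pads are 22 mm wide; open, the fingers measure 114 mm over their backs; the gripper's body (76 mm by 85 mm) begins 54 mm behind the grasp point. The pads swing forward as they close: fully open they stand 13 mm farther back than shut.
Start: joints at [-0.846, 0.255, 0.108, 0, -1.424, -0.285], TCP at [0.234, -0.498, 0.231] pointing down, gripper open.
Joint ranges: [-2.95, 2.95], [-1.21, 1.97], [-1.09, 1.5], [-2.87, 1.71], [-2.94, -0.07], [-3.05, 3.05]. Speed limits (rad/s): [2.57, 2.57, 3.14, 3.14, 3.14, 3.14].

## Interface

Orientations are given as a unit quaternion [w, x, y, z].
In Python, from bench import readout, grab_frame, camera_info, job gives the robot as it stands.
- The arm moves only by the shell command python3 -m creep 'ROWS' [OPENING] [FORCE]. ROWS is JSON, a list of rows, each a list of 2 entries, a list of its own where there are three numbers: the shift along the tool's x, y, z in m, then the turn, a rotation vector about the tool's x, y, z in rad. A call has 1 to 12 rows; each row is the pose to reach, as a shift and turn from the pose commanded when the call began, along the tool's axes at that moment; what a row does not reach only later rows make up. A row lasts 1/8 s, in which the tool goes at most 62.5 mm and 10.7 degrees, less where a joint would pass 70% of its speed; a pose out of reach is approached as far as the arm can. A call with a gripper value outside its range is refused whole. OPENING is the finger opening in m, from 0 to 0.0854, set as the call begins (- or left out, the last holds). The fingers move at their own pace and stop on an object; FORCE is the grip in N (left out, the last holds). Time passes only in rows, so rows that repeat a pose let the fingers close. It gives the time, the measured TCP pose, the force, the opening and the grip force at its end, in the units of the state.
- readout.observe(): the state, without advancing time (a new reading comes with each control period).
- grab_frame(name): name is "side" or "top"; returns (picture, depth): 384x512x3 uint8, red, green, blue; 384x512 float32, m along the optical axis (not along the pixel's ray), 0 where there is no reading.
- camera_info(name): a dict with "fx", "fy", "cx", "cy" (pixels), "camera_from_world" (4x4, takes a point from world to camera coordinates). Camera axes: x right, y up, looking along -z (the intrinsics and any distortion apply to the point x, -y, -z); pixel columns grow to the right and rows downward; lengths in m; the calibration is good to about 2 mm. A picture is of the moment at which its call begins. camera_info takes no time and is no camera call.
- job.hand_in(): hands the job in; it is judged then, once.
The state is a dict: "clock": time; "joint_positions": joint angles; "joint_vel": joint speeds; "tau": joint torques, N m; "position": TCP position; "eef_rot": TCP orientation; "force": force on the tool from outside, world axes, zero at the start; "torque": the same for the moment, N m; "gripper_width": finger opening in m; "finger_force": force on a finger pad.
Only numpy, scipy, OpenCV 4.12 (cv2) and the standard library are available. Lean on these libraries where they do the work, as an engineer would, in place of code of your own. Each camera call takes 0.05 s, during which the arm holds its last target. There are 200 camera calls.

## Working session

There is one attempt and no reset: what is moved stays moved. The work goes in short steps, Python scripts to look and compute and a shell command to move; the robot and the scene stay as the last step left them, time stands still between calls to the robot, and variables do not carry over. Pictures are saved under pics/ and viewed, at most 10 in all, crops included, and the job is handed in when it is done.

```bash
mkdir -p pics; ls; python3 - <<'E'
from bench import readout, grab_frame, camera_info
import cv2,numpy as np
print(readout.observe())
for n in("side","top"):
    p,d=grab_frame(n); np.savez(f"pics/{n}0.npz",p=p,d=d); cv2.imwrite(f"pics/{n}0.png",p[:,:,::-1]); print(camera_info(n))
a=np.vstack([cv2.imread(f"pics/{n}0.png") for n in("top","side")])
E
```

```text
pics
{'clock': 0.0, 'joint_positions': array([-8.46403118e-01,  2.55750167e-01,  1.07016726e-01, -4.70493276e-04,
       -1.42389956e+00, -2.84593074e-01]), 'joint_vel': array([-0.00179522,  0.00013337,  0.00221881,  0.00040991, -0.00138099,
       -0.00017854]), 'tau': array([ 1.44914735e-03, -3.86634207e+01,  2.37942821e+01,  5.36498398e+00,
       -6.06421658e-03,  7.38019224e-06]), 'position': array([ 0.23400795, -0.49719296,  0.2303996 ]), 'eef_rot': array([-2.40198055e-04, -2.18098188e-01,  9.75926372e-01,  9.16401717e-04]), 'force': array([ 0.31398648, -0.06563152,  0.63030294]), 'torque': array([ 0.00322277, -0.01438864, -0.01765614]), 'finger_force': 0.0, 'gripper_width': 0.0852547490113742}
{'fx': 399.6904365235551, 'fy': 399.6904365235551, 'cx': 253.4956900057015, 'cy': 192.12007446963597, 'camera_from_world': array([[-0.99826073, -0.05858545,  0.00657701,  0.54287097],
       [ 0.04589742, -0.70231392,  0.71038622, -0.06370937],
       [-0.03699917,  0.70945254,  0.70378133, -1.28377056],
       [ 0.        ,  0.        ,  0.        ,  1.        ]])}
{'fx': 367.22003501924604, 'fy': 367.22003501924604, 'cx': 255.76241702453572, 'cy': 193.63927610771225, 'camera_from_world': array([[-0.00441086, -0.99995541,  0.00834954,  0.00181345],
       [ 0.98111306, -0.00271274,  0.19341616, -0.56055119],
       [-0.19338488,  0.00904497,  0.98108128, -1.02152964],
       [ 0.        ,  0.        ,  0.        ,  1.        ]])}
```

View pics/top0.png

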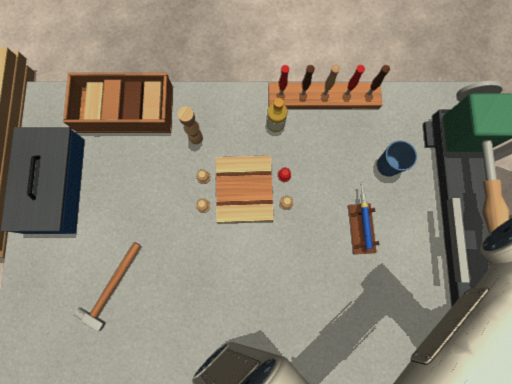

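View pics/side0.png

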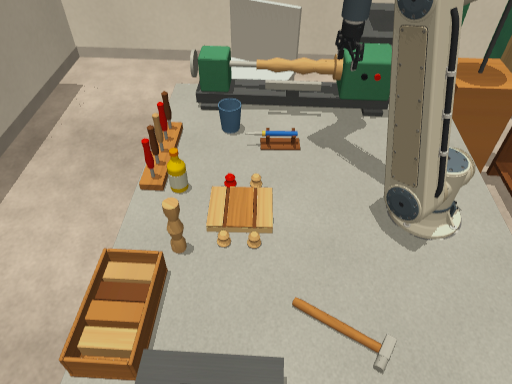

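The top view is x up and y left. The blank spans cols 215-273 and rows 155-222, with seams near rows 175 and 204. The red knob is at (285,174), so the job is the far-x seam starting from its -y end. The burnisher is at (365,220) with its tip pointing up (+x). Next I measure.

```bash
cat > h.py <<'E'
import numpy as np, cv2
from bench import camera_info
def cloud(n,d):
    c=camera_info(n); v,u=np.mgrid[:d.shape[0],:d.shape[1]]
    P=np.stack([(u-c['cx'])/c['fx']*d,-(v-c['cy'])/c['fy']*d,-d,np.ones_like(d)],-1)
    return (P@np.linalg.inv(c['camera_from_world']).T)[...,:3]
def load(n,k=0):
    f=np.load(f"pics/{n}{k}.npz"); W=cloud(n,f['d']); W[f['d']==0]=np.nan
    return f['p'].astype(int),W
E
python3 - <<'E'
from h import *
np.set_printoptions(precision=4,suppress=True)
for n in("top","side"):
    p,W=load(n); x,y,z=W[...,0],W[...,1],W[...,2]; r,g,b=p[...,0],p[...,1],p[...,2]
    reg=(x>.25)&(x<.85)&(y>-.5)&(y<.3)
    t=reg&(z<.008); print(n,"table",np.median(z[t]))
    near=reg&(x>.4)&(x<.64)&(y>-.15)&(y<.15)
    m=near&(z>.024)&(z<.036); q=W[m][:,:2].astype(np.float32); print("blank",cv2.minAreaRect(q),np.median(z[m]))
    dark=(near&(z<.036)&(z>.012)&(r+g+b<200)); print('dark n',dark.sum())
    for k,mm in(("red",(r>120)&(g<50)&(b<50)&(z>.005)&near),):
        q=W[mm]; print(k,mm.sum(),q.min(0),q.max(0),np.median(q,0))
    # knobs
    kk=(reg&(z>.012)&(z<.06)&(x>.4)&(x<.65)&(y>-.2)&(y<.2)).astype(np.uint8)
    N,L,S,C=cv2.connectedComponentsWithStats(kk)
    for i in range(1,N):
        if S[i,4]>15: q=W[L==i]; print("comp",S[i,4],C[i],np.percentile(q,2,0),np.percentile(q,98,0))
    hb=(b>r+50)&(b>g+20)&reg&(z>.03)&(z<.075)&(y<-.15)&(x<.6)
    N,L,S,C=cv2.connectedComponentsWithStats(hb.astype(np.uint8))
    for i in range(1,N):
        if S[i,4]>15:
            q=W[L==i]; m=q[:,:2].mean(0); v=cv2.fitLine(q[:,:2].astype(np.float32),cv2.DIST_HUBER,0,.01,.01).ravel()
            s=(q[:,:2]-v[2:])@v[:2]; print("handle",S[i,4],C[i],v,np.degrees(np.arctan2(v[1],v[0])),'mid',v[2:]+v[:2]*(s.min()+s.max())/2,np.ptp(s),np.percentile(q[:,2],[5,50,95]))
    for k,mm in(("tall",reg&(z>.075)),):
        N,L,S,C=cv2.connectedComponentsWithStats(mm.astype(np.uint8))
        for i in range(1,N):
            if S[i,4]>25: q=W[L==i]; print(k,S[i,4],C[i],np.percentile(q,3,0),np.percentile(q,97,0))
im=np.vstack([cv2.resize(cv2.imread("pics/top0.png")[145:230,190:390],(800,340),interpolation=2),cv2.resize(cv2.imread("pics/side0.png")[165:255,195:345][:, :],(433,260),interpolation=2).__class__(0) if 0 else np.hstack([cv2.resize(cv2.imread("pics/side0.png")[165:255,195:290],(270,256),interpolation=2),cv2.resize(cv2.imread("pics/side0.png")[110:160,230:330],(530,256),interpolation=2)])])
cv2.imwrite("pics/c0.png",im)
E
```

```text
top table -0.0002460166105135997
blank ((0.5629650950431824, 0.020275048911571503), (0.15762993693351746, 0.2562851309776306), 1.1286433935165405) 0.029334556841852488
dark n 41
red 67 [ 0.6118 -0.1034  0.0056] [ 0.6384 -0.0707  0.0459] [ 0.6208 -0.0826  0.0377]
comp 3072 [243.4941 194.0062] [ 0.4862 -0.0457  0.0208] [0.6456 0.1173 0.0334]
comp 131 [283.8779 173.4733] [ 0.6125 -0.1039  0.0123] [ 0.6435 -0.0693  0.0469]
comp 126 [202.1984 175.3095] [0.6078 0.1457 0.0128] [0.6387 0.1761 0.0471]
comp 130 [286.1077 201.8385] [ 0.5241 -0.1082  0.0129] [ 0.5565 -0.0748  0.0474]
comp 129 [201.9225 204.3256] [0.5185 0.144  0.0122] [0.5484 0.1767 0.048 ]
handle 258 [366.6202 227.4147] [ 0.9989  0.0463  0.46   -0.318 ] 2.6564636 mid [ 0.46  -0.318] 0.11809655709312288 [0.0559 0.0603 0.0642]
tall 145 [161.9586 112.7862] [0.7699 0.2688 0.0759] [0.8447 0.2977 0.0917]
tall 393 [276.7226 111.3206] [ 0.7713 -0.0864  0.08  ] [ 0.812  -0.0366  0.1611]
tall 428 [187.7196 120.264 ] [0.7321 0.1688 0.0911] [0.7705 0.2078 0.1913]
tall 457 [400.4858 155.1554] [ 0.6188 -0.4536  0.0762] [ 0.7023 -0.3701  0.11
[... 338 characters left out ...]
0.0353]
comp 2722 [243.9765 211.0632] [ 0.4866 -0.0759  0.0138] [0.6462 0.177  0.0448]
comp 114 [255.6053 179.9912] [ 0.5269 -0.0958  0.013 ] [ 0.5577 -0.0702  0.0468]
handle 148 [281.4054 132.8919] [ 0.9986  0.0524  0.459  -0.3137] 3.0032136 mid [ 0.4584 -0.3137] 0.11537853438026026 [0.0531 0.0594 0.064 ]
tall 360 [346.9083  16.2833] [ 0.2506 -0.4945  0.3663] [ 0.2787 -0.453   0.4807]
tall 364 [229.1923 108.206 ] [ 0.6213 -0.4535  0.076 ] [ 0.7006 -0.3659  0.1126]
tall 387 [175.3152 164.5349] [ 0.7717 -0.069   0.0765] [ 0.821  -0.0306  0.1605]
tall 575 [172.4487 216.593 ] [0.7314 0.178  0.0839] [0.77   0.2141 0.192 ]
tall 202 [148.3564 253.7376] [0.7698 0.2725 0.0764] [0.8462 0.2972 0.0926]
```

View pics/c0.png

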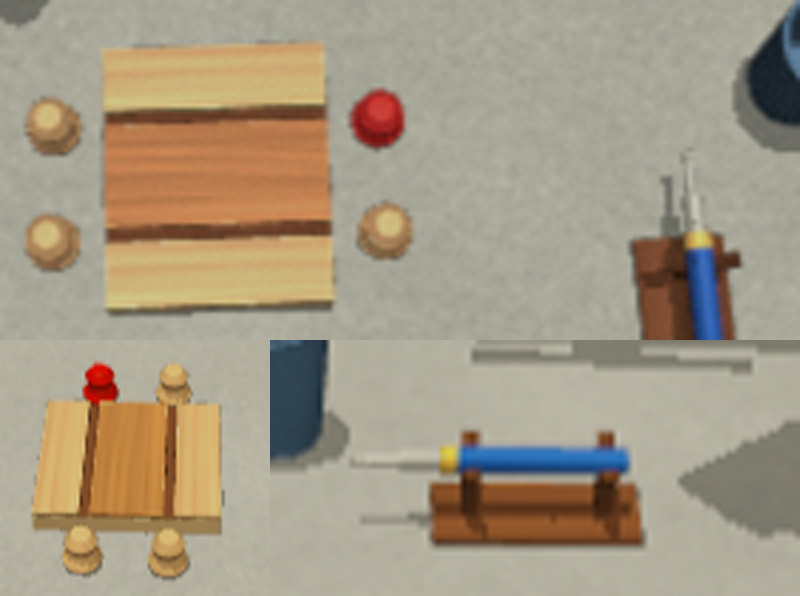

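Both knobs rows sit in line with the seams, and the blank is yawed by about 1-2°. The knobs taper towards a narrow top. The burnisher lies at about 2.8° from +x. Now I refine the fits.

```bash
cat > fit.py <<'E'
from h import *
from scipy.optimize import least_squares
def blank(n,k=0):
    p,W=load(n,k); x,y,z=W[...,0],W[...,1],W[...,2]
    m=(x>.42)&(x<.70)&(y>-.07)&(y<.14)&(z>.0265)&(z<.034)
    N,L,S,C=cv2.connectedComponentsWithStats(m.astype(np.uint8))
    # centre and yaw from area-weighted soft rectangle fit on local pixel samples
    box=(x>.42)&(x<.70)&(y>-.066)&(y<.138); 
    # ray intersections with z=.03 plane
    c=camera_info(n); o=np.linalg.inv(c['camera_from_world'])[:3,3]
    v,u=np.nonzero(box); q=W[v,u]; t=(.03-o[2])/(q[:,2]-o[2]); P=o+(q-o)*t[:,None]
    top=m[v,u].astype(float)
    dark=(p[v,u].sum(1)<230)&(abs(q[:,2]-.026)<.012)
    mm=top>0
    r=cv2.minAreaRect(P[mm][:,:2].astype(np.float32))
    return r,P,dark,q
def handle(n,k=0,box=(.36,.56,-.38,-.25),zr=(.045,.075)):
    p,W=load(n,k); x,y,z=W[...,0],W[...,1],W[...,2]; r,g,b=p[...,0],p[...,1],p[...,2]
    reg=(x>box[0])&(x<box[1])&(y>box[2])&(y<box[3])&(z>zr[0])&(z<zr[1])
    blue=reg&(b>r+50)&(b>g+20); q=W[blue]
    def res(a):
        d=np.array([1,a[2],a[3]]); d/=np.linalg.norm(d); w=q-np.array([.46,a[0],a[1]])
        return np.linalg.norm(np.cross(w,d),axis=1)-.010
    f=least_squares(res,[-.317,.051,.05,0],loss='soft_l1',f_scale=.002).x
    s=q[:,0]; yel=reg&(r>140)&(g>110)&(b<110)
    return f,np.percentile(s,[0,1,99,100]),np.percentile(W[yel][:,0],[0,5,95,100]) if yel.any() else None,W[yel].shape
E
python3 - <<'E'
from fit import *
np.set_printoptions(precision=4,suppress=True)
for n in("top","side"):
    r,P,dark,q=blank(n); print(n,r)
    D=P[dark]; print(dark.sum(), np.median(q[dark][:,2]))
    for s in (D[:,0]<r[0][0],D[:,0]>=r[0][0]):
        d=D[s]; 
        if len(d)>9:
            f=np.polyfit(d[:,1]-.035,d[:,0],1); print(" seam x at y=.035",f[1],"slope",f[0],len(d),np.ptp(d[:,1]),"res",np.std(d[:,0]-np.polyval(f,d[:,1]-.035)))
    print(handle(n))
E
```

```text
top ((0.5837029218673706, 0.03632386773824692), (0.20030991733074188, 0.16913050413131714), 2.0410304069519043)
252 0.02301775482639068
 seam x at y=.035 0.5389893457798371 slope -0.030388463275400755 121 0.16115178458485774 res 0.002407082425779592
 seam x at y=.035 0.6277122083728206 slope -0.024645643455503845 131 0.1606509192208267 res 0.0022894893138540183
(array([-0.3196,  0.052 ,  0.0548,  0.0013]), array([0.4012, 0.4013, 0.5188, 0.5194]), array([0.5218, 0.522 , 0.531 , 0.5311]), (21, 3))
side ((0.5832414031028748, 0.04019123688340187), (0.19993622601032257, 0.17436295747756958), 1.9874162673950195)
63 0.024027575223560915
 seam x at y=.035 0.5385361795605433 slope 0.034470016500869984 23 0.092116247728799 res 0.003638110312081912
 seam x at y=.035 0.6288339372511974 slope -0.015824334939696923 40 0.16128390412772942 res 0.004016944568604693
(array([-0.3181,  0.0522,  0.0406, -0.0045]), array([0.4011, 0.4016, 0.5161, 0.5163]), array([0.5231, 0.5232, 0.531 , 0.5311]), (12, 3))
```

```bash
cat > rel.py <<'E'
import numpy as np, sys
from scipy.spatial.transform import Rotation as R
from bench import readout
np.set_printoptions(precision=4,suppress=True)
def now():
    s=readout.observe(); return np.array(s['position']),R.from_quat(np.roll(s['eef_rot'],-1)),s
def tool(yaw,lean):  # tip heading yaw (deg), tip down by lean (deg); tool x = tip axis
    y,l=np.radians([yaw,lean]); a=np.array([np.cos(l)*np.cos(y),np.cos(l)*np.sin(y),-np.sin(l)])
    z=np.array([-np.sin(l)*np.cos(y),-np.sin(l)*np.sin(y),-np.cos(l)]); return R.from_matrix(np.c_[a,np.cross(z,a),z])
def rel(p,r,tag=""):
    p0,r0,s=now(); print(tag,"shift",r0.inv().apply(np.array(p)-p0),"turn",(r0.inv()*r).as_rotvec(),"|",len(p) and round(float(s['clock']),2))
def tip_pose(tip,yaw,lean,push=0,g=0):  # TCP for ball centre at tip, plunger pushed by push; g = grip offset along axis
    r=tool(yaw,lean); return np.array(tip)+r.apply([-.125+push+g,0,.019]),r
E
python3 - <<'E'
from rel import *
rel([.466,-.3185,.16],tool(2.8,0),"pre")
E
```

```text
pre shift [-0.286   0.0629  0.0706] turn [ 0.0006  0.0023 -2.7507] | 0.1
```

```bash
T='[[-0.286,0.063,0.071],[0.0006,0.0023,-2.7507]]'; python3 -m creep '[[[-0.286,0.063,0.04],[0,0.002,-2.7507]],[[-0.286,0.063,0.04],[0,0.002,-2.7507]],[[-0.286,0.063,0.04],[0,0.002,-2.7507]],[[-0.286,0.063,0.04],[0,0.002,-2.7507]],[[-0.286,0.063,0.071],[0,0.002,-2.7507]],[[-0.286,0.063,0.071],[0,0.002,-2.7507]],[[-0.286,0.063,0.071],[0,0.002,-2.7507]],[[-0.286,0.063,0.071],[0,0.002,-2.7507]],[[-0.286,0.063,0.071],[0,0.002,-2.7507]],[[-0.286,0.063,0.071],[0,0.002,-2.7507]],[[-0.286,0.063,0.071],[0,0.002,-2.7507]],[[-0.286,0.063,0.071],[0,0.002,-2.7507]]]' 0.055 30
python3 - <<'E'
from rel import *
print(now()[2]['joint_positions'])
rel([.466,-.3185,.16],tool(2.8,0),"pre")
E
```

```text
clock: 1.6
position: [0.4659, -0.3187, 0.1597]
eef_rot: [0.0, 0.975, -0.221, -0.0]
force: [0.4, 0.0, -0.2]
gripper_width: 0.055
finger_force: 0.0
[-0.3222  0.3146  0.0062  0.001  -1.2631  1.447 ]
pre shift [ 0.0001 -0.0002 -0.0003] turn [ 0.0009  0.0008 -0.4946] | 1.6
```

```bash
python3 -m creep '[[[0,0,0],[0,0,-0.18]],[[0,0,0],[0,0,-0.36]],[[0,0,0],[0,0,-0.4946]],[[0,0,0.04],[0,0,-0.4946]],[[0,0,0.08],[0,0,-0.4946]],[[0,0,0.11],[0,0,-0.4946]],[[0,0,0.128],[0,0,-0.4946]],[[0,0,0.128],[0,0,-0.4946]],[[0,0,0.128],[0,0,-0.4946]]]' 0.055 30
python3 - <<'E'
from rel import *
rel([.466,-.3185,.032],tool(2.8,0),"grasp")
from bench import grab_frame
import cv2
ims=[]
for n in("top","side"):
    p,d=grab_frame(n); np.savez(f"pics/{n}1.npz",p=p,d=d)
    c=p[:,:,::-1]; c=c[140:290,300:450] if n=="top" else c[90:180,210:350]
    ims.append(cv2.resize(c,(400,400 if n=="top" else 257),interpolation=2))
cv2.imwrite("pics/g1.png",np.hstack([ims[0],np.vstack([ims[1],np.zeros((143,400,3),np.uint8)])]))
E
```

```text
clock: 2.72
position: [0.4666, -0.3193, 0.033]
eef_rot: [0.001, 1.0, 0.022, 0.0]
force: [0.3, 0.2, -0.1]
gripper_width: 0.0549
finger_force: 0.0
grasp shift [-0.0006 -0.0008  0.001 ] turn [ 0.002  -0.0007 -0.0058] | 2.73
```

View pics/g1.png

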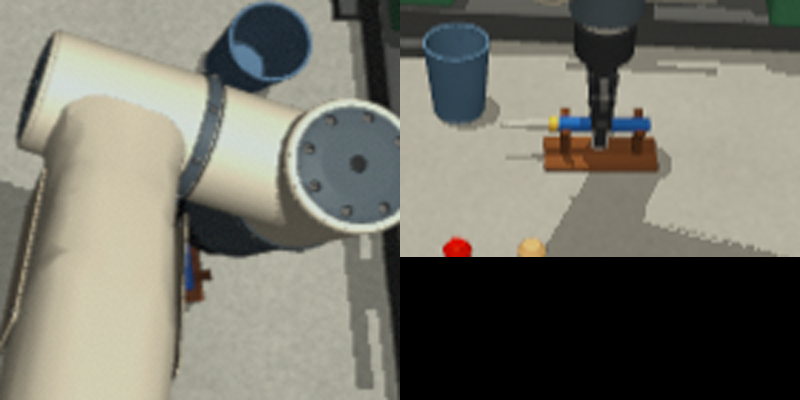

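The side view shows the fingers straddling the handle's middle, between the two forks. I close the gripper.

```bash
python3 -m creep '[[[0,0,0],[0,0,0]],[[0,0,0],[0,0,0]],[[0,0,0],[0,0,0]],[[0,0,0],[0,0,0]],[[0,0,0],[0,0,0]],[[0,0,0],[0,0,0]]]' 0.01 40
python3 - <<'E'
from rel import *
s=now()[2]; print(s)
E
```

```text
clock: 3.58
position: [0.4664, -0.3191, 0.0328]
eef_rot: [0.001, 1.0, 0.022, 0.0]
force: [-1.4, 0.9, 5.7]
gripper_width: 0.0187
finger_force: 39.0
{'clock': 3.575, 'joint_positions': array([-0.3224,  0.4226, -0.1837,  0.0017, -0.9634,  1.9353]), 'joint_vel': array([ 0.0018, -0.0006,  0.0007,  0.0002,  0.0002, -0.0003]), 'tau': array([ -0.4742, -41.0389,  18.7758,   4.2239,   0.4853,  -0.0235]), 'position': array([ 0.4664, -0.3191,  0.0328]), 'eef_rot': array([0.0008, 0.9998, 0.0215, 0.0003]), 'force': array([-1.3959,  0.8533,  5.6711]), 'torque': array([0.5348, 0.3808, 0.0168]), 'finger_force': 39.02484118938446, 'gripper_width': 0.018726426166859583}
```

```bash
python3 -m creep '[[[0,0,0],[0,0,0]],[[0,0,0],[0,0,0]],[[0,0,-0.01],[0,0,0]],[[0,0,-0.03],[0,0,0]],[[0,0,-0.06],[0,0,0]],[[0,0,-0.1],[0,0,0]],[[0,0,-0.14],[0,0,0]],[[0,0,-0.14],[0,0,0]]]' 0.01 110
python3 - <<'E'
from rel import *
s=now()[2]; print(s['force'],s['torque'],s['joint_positions'])
# 2 stage: level at mid-height over seam yaw -88, then lean
y0=-.037; x0=.6285-.034*(y0-.04)
for h in (.12,.06): 
    p,r=tip_pose([x0,y0,.027+h],-88,35); print(p); rel(p,r,f"hover{h}")
E
```

```text
clock: 4.58
position: [0.4678, -0.3198, 0.176]
eef_rot: [0.002, 1.0, 0.021, 0.003]
force: [-0.4, -0.4, -2.3]
gripper_width: 0.017
finger_force: 107.4
[-0.4415 -0.4454 -2.2612] [ 0.0021 -0.0265 -0.0257] [-0.3223  0.3043  0.0336  0.0022 -1.2928  1.9355]
[0.6272 0.0762 0.2031]
hover0.12 shift [ 0.1764 -0.3887 -0.0278] turn [ 0.4799 -0.4853  1.5261] | 4.58
[0.6272 0.0762 0.1431]
hover0.06 shift [ 0.1761 -0.389   0.0322] turn [ 0.4799 -0.4853  1.5261] | 4.58
```

```bash
python3 -m creep '[[[0.02,-0.05,-0.02],[0,0,0]],[[0.05,-0.1,-0.028],[0,0,0.15]],[[0.0764,-0.155,-0.028],[0.096,-0.097,0.305]],[[0.1,-0.21,-0.028],[0.144,-0.146,0.458]],[[0.125,-0.265,-0.028],[0.192,-0.194,0.61]],[[0.15,-0.32,-0.028],[0.24,-0.243,0.763]],[[0.17,-0.37,-0.028],[0.288,-0.291,0.916]],[[0.176,-0.389,-0.028],[0.336,-0.34,1.068]],[[0.176,-0.389,-0.028],[0.384,-0.388,1.221]],[[0.176,-0.389,-0.028],[0.432,-0.437,1.374]],[[0.176,-0.389,-0.028],[0.48,-0.485,1.526]],[[0.176,-0.389,-0.028],[0.48,-0.485,1.526]]]'
python3 - <<'E'
from rel import *
s=now()[2]; print(s['force'],s['torque'],s['joint_positions'])
y0=-.037; x0=.6285-.034*(y0-.04)
for h in (.12,.03): 
    p,r=tip_pose([x0,y0,.027+h],-88,35); rel(p,r,f"hover{h}")
E
```

```text
clock: 6.08
position: [0.6245, 0.0763, 0.1986]
eef_rot: [-0.207, 0.685, -0.663, -0.22]
force: [-0.2, -0.0, -0.5]
gripper_width: 0.0169
finger_force: 107.6
[-0.1678 -0.0122 -0.5347] [-1.9582 -0.1266 -0.0133] [-0.0091  0.4815  0.4153 -0.613  -1.5482  0.0687]
hover0.12 shift [-0.0025 -0.0027 -0.0038] turn [ 0.0062  0.0029 -0.0054] | 6.08
hover0.03 shift [ 0.0493 -0.0034  0.0697] turn [ 0.0062  0.0029 -0.0054] | 6.08
```

```bash
python3 -m creep '[[[0.012,-0.001,0.017],[0.006,0.003,-0.005]],[[0.025,-0.002,0.035],[0.006,0.003,-0.005]],[[0.037,-0.003,0.052],[0.006,0.003,-0.005]],[[0.049,-0.0034,0.07],[0.006,0.003,-0.005]],[[0.049,-0.0034,0.07],[0.006,0.003,-0.005]],[[0.049,-0.0034,0.07],[0.006,0.003,-0.005]],[[0.049,-0.0034,0.07],[0.006,0.003,-0.005]]]'
python3 - <<'E'
from rel import *
s=now()[2]; print(s['force'],s['torque'])
y0=-.037; x0=.6285-.034*(y0-.04)
p,r=tip_pose([x0,y0,.057],-88,35); rel(p,r)
from bench import grab_frame,camera_info
import cv2
P,Rr,_=now(); tip=P+Rr.apply([.125,0,-.019]); print('tip',tip)
ims=[]
for n in("top","side"):
    p,d=grab_frame(n); np.savez(f"pics/{n}2.npz",p=p,d=d)
    c=camera_info(n); q=c['camera_from_world']@np.r_[tip,1]; print(n,c['cx']-q[0]/q[2]*c['fx'],c['cy']+q[1]/q[2]*c['fy'])
    c=p[:,:,::-1]; c=c[140:230,190:310] if n=="top" else c[160:250,180:300]
    ims.append(cv2.resize(c,(400,300),interpolation=cv2.INTER_NEAREST))
cv2.imwrite("pics/g2.png",np.hstack(ims))
E
```

```text
clock: 6.95
position: [0.6289, 0.0776, 0.1155]
eef_rot: [-0.21, 0.687, -0.662, -0.215]
force: [-0.3, 0.6, -2.1]
gripper_width: 0.0173
finger_force: 107.6
[-0.3336  0.5517 -2.1079] [-1.9966 -0.0748 -0.0489]
 shift [0.0025 0.0018 0.0012] turn [-0.0031 -0.0002  0.0029] | 6.95
tip [ 0.6331 -0.0356  0.0594]
top 267.63225811646566 169.22086220742057
side 226.64822714026423 182.044696563355
```

View pics/g2.png

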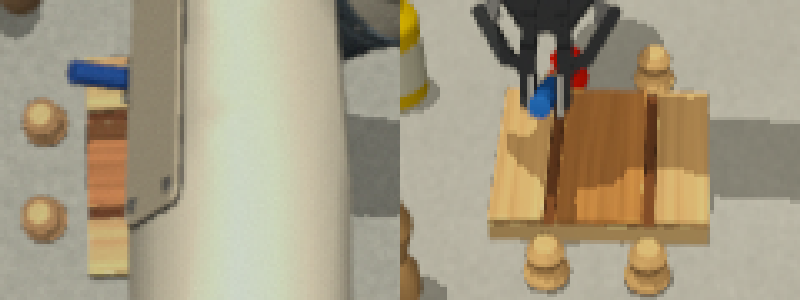

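Both views: the arm hides the tip in the top view. The side view shows the blue butt at about (222,190) over the far seam. I compare the visible handle with the pose predicted from the TCP to get the camera bias near the seam.

```bash
python3 - <<'E'
from rel import *
from h import *
from scipy.optimize import least_squares
P,Rr,s=now(); print(P,s['clock'])
O=P+Rr.apply([0,0,-.019]); a=Rr.apply([1,0,0]); print('axis',a,'origin',O)
for n in("top","side"):
    p,W=load(n,2); x,y,z=W[...,0],W[...,1],W[...,2]; r,g,b=p[...,0],p[...,1],p[...,2]
    m=(b>r+50)&(b>g+20)&(abs(x-.62)<.06)&(y>.03)&(y<.22)&(z>.06)&(z<.2); q=W[m]
    def res(o): 
        w=q-O-np.array([o[0],0,o[1]]); return np.linalg.norm(np.cross(w,a),axis=1)-.010
    f=least_squares(res,[0,0],loss='soft_l1',f_scale=.002); print(n,m.sum(),"cam-robot dx,dz",f.x, np.std(f.fun),'along',np.percentile((q-O)@a,[0,50,100]))
    # seam from this picture
    D=(abs(x-.628)<.012)&(y>-.04)&(y<.115)&(z>.018)&(z<.034)
    for lab,mm in(("z<.0265",D&(z<.0265)),("dark",D&(p.sum(2)<230))):
        k=W[mm]
        if len(k)>8: print(' ',lab,len(k),np.polyfit(k[:,1]-.035,k[:,0],1),np.percentile(k[:,1],[0,100]))
for n in("top","side"):
    p,W=load(n,0); x,y,z=W[...,0],W[...,1],W[...,2]
    D=(abs(x-.63)<.02)&(y>-.04)&(y<.115)&(z>.018)&(z<.034)
    for lab,mm in(("z<.0265",D&(z<.0265)),("dark",D&(p.sum(2)<230))):
        k=W[mm]
        if len(k)>8:print('0',n,lab,len(k),np.polyfit(k[:,1]-.035,k[:,0],1),np.median(k[:,2]))
E
```

```text
[0.6287 0.0777 0.1153] 7.05
axis [ 0.0312 -0.8186 -0.5735] origin [0.629  0.0668 0.1308]
top 96 cam-robot dx,dz [ 0.0005 -0.0003] 0.0018771447445949164 along [-0.0662 -0.0459 -0.0183]
  z<.0265 37 [-0.0115  0.6296] [0.0868 0.1147]
  dark 26 [-0.0226  0.6293] [0.0868 0.1147]
side 64 cam-robot dx,dz [ 0.     -0.0005] 0.0026633837403599687 along [-0.0717 -0.0624  0.0358]
  z<.0265 101 [-0.0302  0.6292] [-0.0085  0.1142]
  dark 87 [-0.0347  0.6289] [-0.0085  0.1104]
0 top z<.0265 186 [-0.0297  0.631 ] 0.02346446909817257
0 top dark 123 [-0.0235  0.6294] 0.023338777901617647
0 side z<.0265 118 [-0.0229  0.6294] 0.023673043252994352
0 side dark 35 [-0.0118  0.6294] 0.02379154946177464
```

```bash
cat >> rel.py <<'E'
def seam(y): return .6288-.031*(y-.035)
def go(y,z,push=0,tag=""):
    p,r=tip_pose([seam(y),y,z],-88.2,35,push); rel(p,r,tag)
def info():
    P,r,s=now(); a=r.apply([1,0,0]); O=P+r.apply([0,0,-.019]); L=(O[2]-.027)/-a[2]; b=O+a*L
    print("t",s['clock'],"lean",np.degrees(np.arcsin(-a[2])),"heading",np.degrees(np.arctan2(a[1],a[0])),"geom push",.125-L,"ball",b,"dx seam",b[0]-seam(b[1]),"F",s['force'],"T",s['torque'],"w",s['gripper_width'])
E
python3 - <<'E'
from rel import *
info(); go(-.039,.036,0,"A"); go(-.039,.029,0,"B")
E
```

```text
t 7.05 lean 34.99807198003055 heading -87.8186350290582 geom push -0.056044013723838965 ball [ 0.6346 -0.0814  0.027 ] dx seam 0.0022223838220475356 F [-0.7176  1.0568 -1.4255] T [-2.004  -0.049  -0.0291] w 0.01706315861206351
A shift [0.016  0.0013 0.017 ] turn [-0.0007 -0.      0.0055] | 7.05
B shift [0.0201 0.0014 0.0227] turn [-0.0007 -0.      0.0055] | 7.05
```

```bash
python3 -m creep '[[[0.005,0.001,0.005],[0,0,0.005]],[[0.01,0.0013,0.01],[0,0,0.005]],[[0.016,0.0013,0.017],[0,0,0.005]],[[0.016,0.0013,0.017],[0,0,0.005]],[[0.016,0.0013,0.017],[0,0,0.005]],[[0.016,0.0013,0.017],[0,0,0.005]]]'
python3 - <<'E'
from rel import *
info(); go(-.039,.036,0,"A"); go(-.039,.029,0,"B");go(-.039,.027,0,"C")
E
```

```text
clock: 7.8
position: [0.6273, 0.0743, 0.0915]
eef_rot: [-0.209, 0.685, -0.664, -0.216]
force: [0.2, -0.5, -0.9]
gripper_width: 0.0172
finger_force: 107.6
t 7.8 lean 35.00091250908183 heading -88.20968830640471 geom push -0.014620258721075557 ball [ 0.6313 -0.0509  0.027 ] dx seam -0.00020934571896802368 F [ 0.2379 -0.5349 -0.9491] T [-1.9944 -0.0714 -0.0058] w 0.017203933373213125
A shift [-0.0003 -0.0002 -0.0006] turn [ 0.0002  0.     -0.0001] | 7.8
B shift [ 0.0038 -0.0002  0.0052] turn [ 0.0002  0.     -0.0001] | 7.8
C shift [ 0.0049 -0.0002  0.0068] turn [ 0.0002  0.     -0.0001] | 7.8
```

```bash
python3 -m creep '[[[0.002,0,0.0026],[0,0,0]],[[0.0038,0,0.0052],[0,0,0]],[[0.0049,0,0.0068],[0,0,0]],[[0.0055,0,0.0078],[0,0,0]],[[0.0055,0,0.0078],[0,0,0]],[[0.0055,0,0.0078],[0,0,0]]]'
python3 - <<'E'
from rel import *
for i in range(3): info()
E
```

```text
clock: 8.55
position: [0.6271, 0.0743, 0.0817]
eef_rot: [-0.209, 0.685, -0.664, -0.216]
force: [-0.2, 0.0, -0.7]
gripper_width: 0.0172
finger_force: 107.7
t 8.55 lean 35.00270997591543 heading -88.24123163234272 geom push 0.0024548276969282856 ball [ 0.6305 -0.037   0.027 ] dx seam -0.0005187995013719027 F [-0.1751  0.0266 -0.67  ] T [-1.957   0.1499  0.0786] w 0.017238958700821313
t 8.55 lean 35.00270997591543 heading -88.24123163234272 geom push 0.0024548276969282856 ball [ 0.6305 -0.037   0.027 ] dx seam -0.0005187995013719027 F [-0.1751  0.0266 -0.67  ] T [-1.957   0.1499  0.0786] w 0.017238958700821313
t 8.55 lean 35.00270997591543 heading -88.24123163234272 geom push 0.0024548276969282856 ball [ 0.6305 -0.037   0.027 ] dx seam -0.0005187995013719027 F [-0.1751  0.0266 -0.67  ] T [-1.957   0.1499  0.0786] w 0.017238958700821313
```

```bash
python3 -m creep '[[[0.0006,-0.0004,0.0008],[0,0,0]],[[0.0012,-0.0005,0.0017],[0,0,0]],[[0.0012,-0.0005,0.0017],[0,0,0]],[[0.0012,-0.0005,0.0017],[0,0,0]]]'
python3 - <<'E'
from rel import *
info()
from bench import grab_frame
import cv2
F=[]
for i in range(4):
    p,d=grab_frame("side"); s=now()[2]; F.append(np.r_[s['force'],s['torque']])
print(np.array(F)); np.savez("pics/side3.npz",p=p,d=d); info()
cv2.imwrite("pics/g3.png",cv2.resize(p[150:250,180:300,::-1],(720,600),interpolation=cv2.INTER_NEAREST))
E
```

```text
clock: 9.05
position: [0.6276, 0.0743, 0.0797]
eef_rot: [-0.209, 0.685, -0.664, -0.216]
force: [-0.4, -0.3, 0.1]
gripper_width: 0.0175
finger_force: 107.8
t 9.05 lean 35.00156589668325 heading -88.2376023255396 geom push 0.006075028333534155 ball [ 0.6309 -0.034   0.027 ] dx seam -2.4831358753418797e-05 F [-0.3887 -0.2999  0.1343] T [-1.9923  0.2939  0.0856] w 0.017472121512313844
[[-1.4817 -0.0578  0.06   -1.941   0.3484  0.1112]
 [-1.1308 -0.2976  0.8802 -1.9596  0.3322  0.097 ]
 [-1.2053  0.0205  0.7909 -1.9273  0.2682  0.1174]
 [-0.3003 -0.8592  0.6905 -1.957   0.2979  0.0944]]
t 9.25 lean 35.003410796321184 heading -88.23999082350998 geom push 0.006155842705964185 ball [ 0.6309 -0.0339  0.027 ] dx seam -6.817684926052614e-06 F [-0.3003 -0.8592  0.6905] T [-1.957   0.2979  0.0944] w 0.017283137711370977
```

View pics/g3.png

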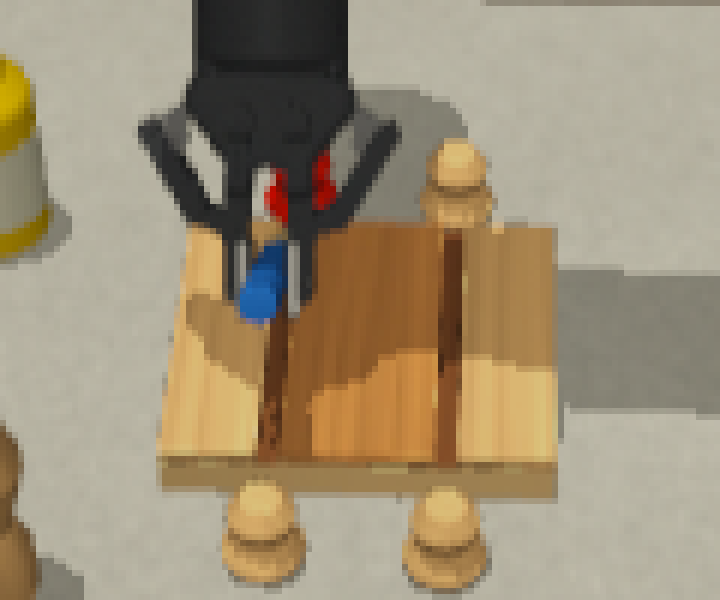

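```bash
python3 - <<'E'
from rel import *
from h import *
from scipy.optimize import least_squares
from bench import grab_frame
p,d=grab_frame("top"); np.savez("pics/top3.npz",p=p,d=d)
P,Rr,s=now(); info()
O=P+Rr.apply([0,0,-.019]); a=Rr.apply([1,0,0])
for n in("top","side"):
    p,W=load(n,3); x,y,z=W[...,0],W[...,1],W[...,2]; r,g,b=p[...,0],p[...,1],p[...,2]
    m=(b>r+50)&(b>g+20)&(abs(x-.62)<.06)&(y>.03)&(y<.22)&(z>.03)&(z<.2); q=W[m]; q=q[((q-O)@a)<-.02]
    f=least_squares(lambda o:np.linalg.norm(np.cross(q-O-np.array([o[0],0,o[1]]),a),axis=1)-.010,[0,0],loss='soft_l1',f_scale=.002)
    print(n,len(q),"dx,dz",f.x,np.std(f.fun),np.percentile((q-O)@a,[0,50,100]))
# same for pic 2 using its pose
P=np.array([.6288,.0777,.1154]); O=P+Rr.apply([0,0,-.019])
for n in("top","side"):
    p,W=load(n,2); x,y,z=W[...,0],W[...,1],W[...,2]; r,g,b=p[...,0],p[...,1],p[...,2]
    m=(b>r+50)&(b>g+20)&(abs(x-.62)<.06)&(y>.03)&(y<.22)&(z>.03)&(z<.2); q=W[m]; q=q[((q-O)@a)<-.02]
    f=least_squares(lambda o:np.linalg.norm(np.cross(q-O-np.array([o[0],0,o[1]]),a),axis=1)-.010,[0,0],loss='soft_l1',f_scale=.002)
    print('2',n,len(q),"dx,dz",f.x,np.std(f.fun))
# plunger/ball pixels in side view: steel-coloured near predicted tip
E
```

```text
t 9.3 lean 35.00327188181069 heading -88.24019140768411 geom push 0.0061510981278991295 ball [ 0.6309 -0.0339  0.027 ] dx seam -7.030184654421845e-06 F [0.6569 0.6024 0.8723] T [-1.9914  0.2865  0.0742] w 0.017213025571579884
top 83 dx,dz [ 0.0006 -0.0017] 0.0019894716917803067 [-0.0674 -0.0459 -0.02  ]
side 53 dx,dz [-0.0003 -0.0017] 0.0027455124908711045 [-0.0702 -0.0639 -0.0204]
2 top 95 dx,dz [ 0.     -0.0004] 0.0018821649205762643
2 side 51 dx,dz [-0.0006 -0.0009] 0.00282353371156287
```

```bash
python3 - <<'E'
from rel import *
P,r,s=now(); O=P+r.apply([0,0,-.019])
for l in (36.5,38.5):
    r2=tool(-88.2,l); p=O+r2.apply([0,0,.019])+np.array([-.001,0,0]); rel(p,r2,l)
E
```

```text
36.5 shift [-0.0005  0.001   0.    ] turn [ 0.0007 -0.0261 -0.0006] | 9.3
38.5 shift [-0.0012  0.001  -0.    ] turn [ 0.0007 -0.061  -0.0006] | 9.3
```

```bash
python3 -m creep '[[[0,0.0005,0],[0,0,0]],[[-0.0002,0.001,0],[0,-0.01,0]],[[-0.0005,0.001,0],[0,-0.026,0]],[[-0.0005,0.001,0],[0,-0.026,0]],[[-0.0005,0.001,0],[0,-0.026,0]]]' 0.01 118
cat >> rel.py <<'E'
def forces(n=4):
    from bench import grab_frame
    from h import cloud
    from scipy.optimize import least_squares
    F=[]; res=[]
    for i in range(n):
        p,d=grab_frame("side"); P,r,s=now(); F.append(np.r_[s['force'],s['torque']])
        if i in(0,n-1):
            W=cloud("side",d); q=W[(p[...,2].astype(int)>p[...,0].astype(int)+50)&(p[...,2].astype(int)>p[...,1].astype(int)+20)&(abs(W[...,0]-.62)<.06)&(d>0)&(W[...,2]>.03)&(abs(W[...,1]-P[1])<.1)]
            a=r.apply([1,0,0]); O=P+r.apply([0,0,-.019]); q=q[((q-O)@a)<-.02]
            f=least_squares(lambda o:np.linalg.norm(np.cross(q-O-np.array([o[0],0,o[1]]),a),axis=1)-.010,[0,0],loss='soft_l1',f_scale=.002)
            res.append(np.r_[len(q),f.x,np.mean((q-O)@a)])
    F=np.mean(F,0); info(); print("dF",F[:3]-[-.2,.1,-1.25],"dT",F[3:]-[-1.995,-.065,-.03],"blue n,dx,dz,along",*res)
E
python3 -c "
from rel import *
forces()"
```

```text
clock: 9.93
position: [0.627, 0.0744, 0.0801]
eef_rot: [-0.218, 0.682, -0.661, -0.225]
force: [0.8, -1.0, 2.0]
gripper_width: 0.0167
finger_force: 115.9
t 10.125 lean 36.479353460357714 heading -88.20718940195141 geom push 0.00998406256054303 ball [ 0.6301 -0.0291  0.027 ] dx seam -0.0006520329334552821 F [ 2.526  -2.5722  2.0746] T [-2.2713 -0.613  -0.1931] w 0.01681564501824142
dF [ 1.9685 -1.8507  3.6792] dT [-0.2723 -0.4814 -0.112 ] blue n,dx,dz,along [53.     -0.0003 -0.0027 -0.0551] [51.     -0.0002 -0.0025 -0.0574]
```

```bash
python3 -m creep '[[[-0.003,-0.0003,0.0022],[0,0,0]],[[-0.006,-0.0006,0.0045],[0,0,0]],[[-0.009,-0.0006,0.0067],[0,0,0]]]'
python3 -c "
from rel import *
print(now()[2]['force'],now()[2]['torque'])
forces(4)"
```

```text
clock: 10.5
position: [0.6265, 0.086, 0.0797]
eef_rot: [-0.217, 0.682, -0.661, -0.225]
force: [0.4, -3.2, 2.6]
gripper_width: 0.0167
finger_force: 116.1
[ 0.3921 -3.1665  2.5719] [-2.7658 -0.0525  0.0753]
t 10.7 lean 36.51832187069832 heading -88.24458120819224 geom push 0.01066349944246836 ball [ 0.6297 -0.0168  0.027 ] dx seam -0.0006604212051509739 F [ 0.5472 -2.8479  3.6504] T [-2.374  -0.0361  0.0192] w 0.016884309623968193
dF [ 0.367  -2.5676  4.8449] dT [-0.435   0.0225  0.049 ] blue n,dx,dz,along [52.     -0.0002 -0.003  -0.057 ] [52.      0.0005 -0.003  -0.0576]
```

```bash
python3 - <<'E'
from rel import *
P,r,s=now(); print(s['joint_positions'])
rel(P+[0,0,.09],r,"up")
r2=tool(-3,0); rel(np.array([.48,0,.21]),r2,"mid")
E
```

```text
[-0.0106  0.5758  0.2596 -0.6562 -1.344   0.2241]
up shift [-0.0536  0.0001 -0.0723] turn [0. 0. 0.] | 10.7
mid shift [-0.0118  0.1494 -0.153 ] turn [-0.4714  0.5151 -1.4326] | 10.7
```

```bash
python3 -m creep '[[[-0.018,0,-0.024],[0,0,0]],[[-0.0536,0,-0.0723],[0,0,0]],[[-0.045,0.03,-0.11],[-0.05,0.05,-0.14]],[[-0.035,0.06,-0.13],[-0.1,0.11,-0.3]],[[-0.03,0.09,-0.145],[-0.15,0.165,-0.46]],[[-0.02,0.12,-0.153],[-0.2,0.22,-0.61]],[[-0.012,0.149,-0.153],[-0.25,0.275,-0.77]],[[-0.012,0.149,-0.153],[-0.3,0.33,-0.92]],[[-0.012,0.149,-0.153],[-0.36,0.39,-1.09]],[[-0.012,0.149,-0.153],[-0.41,0.45,-1.25]],[[-0.012,0.149,-0.153],[-0.4714,0.515,-1.4326]],[[-0.012,0.149,-0.153],[-0.4714,0.515,-1.4326]]]'
python3 - <<'E'
from rel import *
P,r,s=now(); print(s['joint_positions'])
def tp(y,z,h,l,push=0): 
    p,r=tip_pose([seam(y),y,z],h,l,push); rel(p,r,f"{p}")
tp(-.036,.12,86,36)
from bench import grab_frame
from h import cloud
from scipy.optimize import least_squares
O=P+r.apply([0,0,-.019]);a=r.apply([1,0,0]);print('axis',a)
for n in("side","top"):
    p,d=grab_frame(n); W=cloud(n,d); p=p.astype(int); q=W[(p[...,2]>p[...,0]+50)&(p[...,2]>p[...,1]+20)&(d>0)]; w=q-O; q=q[(np.linalg.norm(np.cross(w,a),axis=1)<.025)&(abs(w@a)<.075)]
    if len(q)>15:
        def res(f): d=a+np.array([0,f[2],f[3]]); d/=np.linalg.norm(d); return np.linalg.norm(np.cross(q-O-np.array([0,f[0],f[1]]),d),axis=1)-.01
        f=least_squares(res,[0,0,0,0],loss='soft_l1',f_scale=.002).x; print(n,len(q),f,np.percentile((q-O)@a,[1,99]))
E
```

```text
clock: 12.2
position: [0.4788, 0.0013, 0.209]
eef_rot: [-0.0, 1.0, -0.025, -0.001]
force: [-0.4, -0.8, -1.9]
gripper_width: 0.0169
finger_force: 115.6
[ 0.33    0.1241 -0.1116 -0.0014 -1.3372  1.1907]
[ 0.6232 -0.148   0.1781] shift [0.1518 0.1419 0.0305] turn [-0.4881 -0.494  -1.4948] | 12.2
axis [ 0.9987 -0.0504 -0.0024]
side 193 [ 0.0006  0.0004  0.0126 -0.0037] [-0.0634  0.053 ]
top 111 [-0.0015 -0.001  -0.012  -0.0076] [-0.0638 -0.0252]
```

```bash
python3 - <<'E'
from rel import *
p,r=tip_pose([seam(-.036),-.036,.12],89,36); rel(p,r)
E
python3 -m creep '[[[0.03,0.03,0],[-0.05,-0.05,-0.15]],[[0.06,0.06,0],[-0.1,-0.1,-0.31]],[[0.09,0.09,0],[-0.15,-0.15,-0.46]],[[0.12,0.12,0],[-0.2,-0.2,-0.6]],[[0.152,0.142,0],[-0.25,-0.25,-0.76]],[[0.152,0.142,0.01],[-0.3,-0.3,-0.91]],[[0.152,0.142,0.02],[-0.35,-0.35,-1.06]],[[0.152,0.142,0.03],[-0.4,-0.4,-1.21]],[[0.152,0.142,0.03],[-0.45,-0.45,-1.36]],[[0.152,0.142,0.03],[-0.488,-0.494,-1.495]],[[0.152,0.142,0.03],[-0.488,-0.494,-1.495]]]'
python3 - <<'E'
from rel import *
info(); print(now()[2]['joint_positions'])
p,r=tip_pose([seam(-.036),-.036,.07],89,36); rel(p,r)
E
```

```text
shift [0.1573 0.1406 0.0308] turn [-0.5058 -0.4844 -1.5486] | 12.3
clock: 13.68
position: [0.6239, -0.1502, 0.1788]
eef_rot: [0.21, 0.697, 0.647, -0.226]
force: [-0.2, -0.4, -0.4]
gripper_width: 0.0168
finger_force: 115.6
t 13.675 lean 36.016267411687785 heading 85.65151069170867 geom push -0.15923856779587048 ball [0.6421 0.0902 0.027 ] dx seam 0.01505987606175152 F [-0.2256 -0.3707 -0.3908] T [ 1.9607 -0.1472 -0.0357] w 0.01675289286852893
[ 0.2964  0.4862 -0.0685  0.6008 -1.3234  2.5261]
 shift [0.0316 0.005  0.0397] turn [-0.0335  0.0003 -0.0473] | 13.68
```

```bash
python3 -m creep '[[[0.01,0.002,0.013],[-0.01,0,-0.015]],[[0.02,0.004,0.026],[-0.02,0,-0.03]],[[0.032,0.005,0.04],[-0.0335,0,-0.047]],[[0.032,0.005,0.04],[-0.0335,0,-0.047]],[[0.032,0.005,0.04],[-0.0335,0,-0.047]],[[0.032,0.005,0.04],[-0.0335,0,-0.047]]]'
python3 - <<'E'
from rel import *
p,r=tip_pose([seam(-.036),-.036,.034],89,36); rel(p,r)
from bench import grab_frame
import cv2
F=[]
for i in range(4):
    p,d=grab_frame("side"); s=now()[2]; F.append(np.r_[s['force'],s['torque']])
print(np.mean(F,0)); p2,d=grab_frame("top")
np.savez("pics/side4.npz",p=p,d=d)
cv2.imwrite("pics/g4.png",np.hstack([cv2.resize(a,(400,400),interpolation=cv2.INTER_NEAREST) for a in (p[150:250,180:280,::-1],p2[120:240,190:310,::-1])]))
info(); print(now()[2]['joint_positions'])
E
```

```text
clock: 14.42
position: [0.6308, -0.148, 0.13]
eef_rot: [0.218, 0.678, 0.667, -0.219]
force: [0.5, -0.0, -0.9]
gripper_width: 0.0166
finger_force: 115.6
 shift [ 0.022  -0.0019  0.0308] turn [ 0.0046  0.0002 -0.0011] | 14.43
[ 0.0605  0.1788 -1.6295  2.046  -0.0078 -0.0011]
t 14.675 lean 36.03552940598613 heading 89.05226446082274 geom push -0.07509896617012815 ball [0.6331 0.0251 0.027 ] dx seam 0.0039433342568011565 F [-0.068   0.0901 -1.2041] T [ 2.0261 -0.0052 -0.0155] w 0.01688819832520486
[ 0.2974  0.5098 -0.173   0.6484 -1.1899  2.4874]
```

View pics/g4.png

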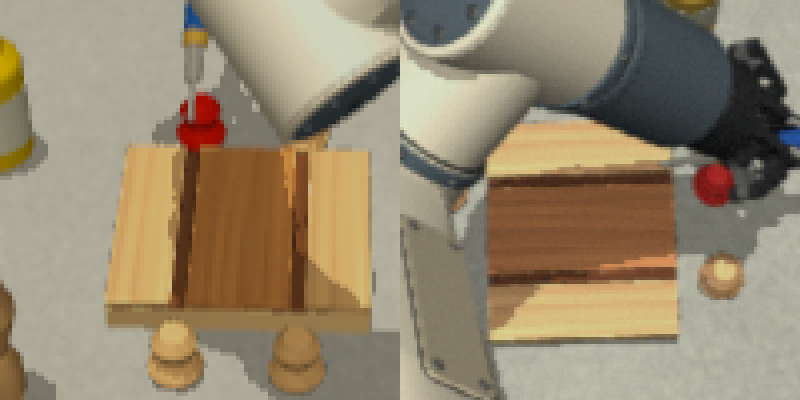

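The tip is visible in both views now. In the side crop it is at (193,120), directly above the seam's red end at (190,150), and the barrel passes over the red knob. I keep lowering.

```bash
python3 -m creep '[[[0.006,-0.001,0.008],[0.004,0,0]],[[0.012,-0.0019,0.016],[0.0046,0,0]],[[0.018,-0.0019,0.025],[0.0046,0,0]],[[0.022,-0.0019,0.0308],[0.0046,0,0]],[[0.022,-0.0019,0.0308],[0.0046,0,0]],[[0.022,-0.0019,0.0308],[0.0046,0,0]]]'
python3 - <<'E'
from rel import *
info()
for z,pu in((.034,0),(.027,0),(.027,.006)):
    p,r=tip_pose([seam(-.036),-.036,z],89,36,pu); rel(p,r,(z,pu))
from bench import grab_frame
import cv2
p,d=grab_frame("side"); p2,d2=grab_frame("top")
cv2.imwrite("pics/g5.png",np.hstack([cv2.resize(a,(400,400),interpolation=cv2.INTER_NEAREST) for a in (p[155:215,190:250,::-1],p2[140:200,240:300,::-1])]))
E
```

```text
clock: 15.42
position: [0.6286, -0.1482, 0.0915]
eef_rot: [0.217, 0.678, 0.667, -0.221]
force: [0.7, -0.2, -1.9]
gripper_width: 0.0168
finger_force: 115.7
t 15.425 lean 36.050260218272165 heading 89.07861625414746 geom push -0.010647595146985211 ball [ 0.6305 -0.0274  0.027 ] dx seam -0.00019035452213289616 F [ 0.7151 -0.2404 -1.8855] T [ 2.0247  0.0134 -0.0068] w 0.016770891872407743
(0.034, 0) shift [-0.0004  0.0005 -0.0005] turn [-0.0005  0.0009  0.0011] | 15.43
(0.027, 0) shift [0.0037 0.0005 0.0052] turn [-0.0005  0.0009  0.0011] | 15.43
(0.027, 0.006) shift [0.0097 0.0005 0.0052] turn [-0.0005  0.0009  0.0011] | 15.43
```

View pics/g5.png

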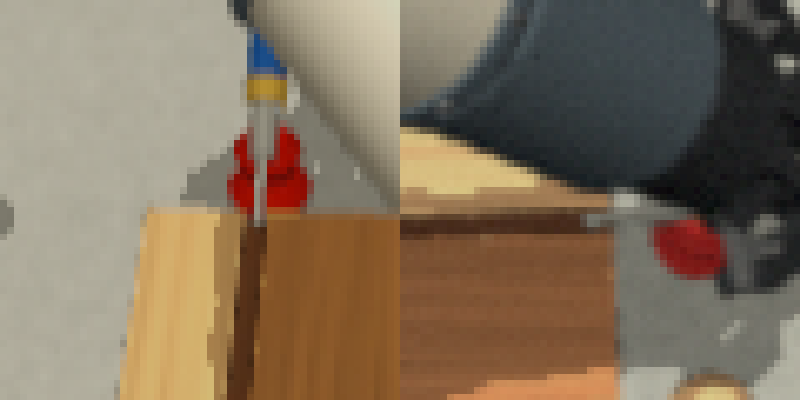

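The ball is over the mouth of the seam (side crop (260,222), top crop (590,220)) and clear of the knob. Now I press in.

```bash
python3 -m creep '[[[0.0018,0.0008,0.0026],[0,0,0]],[[0.0037,0.0008,0.0052],[0,0,0]],[[0.0057,0.0008,0.0052],[0,0,0]],[[0.0077,0.0008,0.0052],[0,0,0]],[[0.0090,0.0008,0.0052],[0,0,0]],[[0.0090,0.0008,0.0052],[0,0,0]]]'
cat >> rel.py <<'E'
def chk(n=4):
    from bench import grab_frame
    F=[]
    for i in range(n):
        p,d=grab_frame("side"); s=now()[2]; F.append(np.r_[s['force'],s['torque']])
    F=np.mean(F,0); info(); f=F[:3]-[.1,.1,-1.45]; print("dF",f,"dT",F[3:]-[2.035,0,0],"axial push mm",(f[2]*.58-f[1]*.81)/.4)
E
python3 -c "
from rel import *
chk()"
```

```text
clock: 16.27
position: [0.6293, -0.144, 0.0819]
eef_rot: [0.217, 0.678, 0.667, -0.221]
force: [-0.1, -0.5, 0.2]
gripper_width: 0.0168
finger_force: 115.7
t 16.475 lean 36.048293792465714 heading 89.08432828475411 geom push 0.005708538546547903 ball [ 0.631  -0.0364  0.027 ] dx seam -6.002478952660262e-06 F [ 0.1309 -1.1542 -0.2462] T [ 1.4819 -0.0476 -0.001 ] w 0.016594210255998713
dF [-0.1891 -1.196   1.6803] dT [-0.487   0.001  -0.0126] axial push mm 4.858346857296611
```

```bash
python3 -c "
from rel import *
P,r,s=now(); print(r.inv().apply(np.array([-.031,.9995,0])*.00375), r.inv().apply([0,0,-.001]))"
```

```text
[ 0.003  -0.0002 -0.0022] [0.0006 0.     0.0008]
```

```bash
python3 -m creep '[[[0.003,-0.0002,-0.0022],[0,0,0]],[[0.0061,-0.0004,-0.0044],[0,0,0]],[[0.0091,-0.0005,-0.0066],[0,0,0]],[[0.0121,-0.0007,-0.0088],[0,0,0]],[[0.0152,-0.0009,-0.011],[0,0,0]],[[0.0182,-0.0011,-0.0132],[0,0,0]]]'
python3 -c "
from rel import *
chk(2)"
```

```text
clock: 17.23
position: [0.6285, -0.1212, 0.0817]
eef_rot: [0.216, 0.678, 0.667, -0.221]
force: [-0.1, -1.0, 0.8]
gripper_width: 0.0169
finger_force: 115.7
t 17.325 lean 36.04269340709865 heading 89.12363344558202 geom push 0.006031608688671641 ball [ 0.6302 -0.0137  0.027 ] dx seam -7.476646034565437e-05 F [-0.6509 -1.2681  0.0856] T [ 1.6208  0.0203 -0.0389] w 0.017156566427026218
dF [-0.5767 -0.8673  1.8137] dT [-0.4068  0.0907 -0.0471] axial push mm 4.3862128034008405
```

```bash
python3 -m creep '[[[0.0031,-0.0002,-0.0021],[0,0,0]],[[0.0063,-0.0004,-0.0042],[0,0,0]],[[0.0093,-0.0005,-0.0064],[0,0,0]],[[0.0123,-0.0007,-0.0086],[0,0,0]],[[0.0154,-0.0009,-0.0108],[0,0,0]],[[0.0184,-0.0011,-0.013],[0,0,0]],[[0.0214,-0.0013,-0.0152],[0,0,0]],[[0.0245,-0.0014,-0.0174],[0,0,0]],[[0.0275,-0.0016,-0.0196],[0,0,0]],[[0.0305,-0.0018,-0.0218],[0,0,0]],[[0.0336,-0.002,-0.024],[0,0,0]],[[0.0366,-0.0021,-0.0262],[0,0,0]]]'
python3 -c "
from rel import *
chk(2)"
```

```text
clock: 18.82
position: [0.6272, -0.0762, 0.0813]
eef_rot: [0.216, 0.678, 0.667, -0.221]
force: [-0.1, -1.5, -0.1]
gripper_width: 0.0168
finger_force: 115.7
t 18.925 lean 36.043009902044936 heading 89.12222095444741 geom push 0.006619663364409917 ball [0.6289 0.0309 0.027 ] dx seam -2.689446714698729e-05 F [0.1966 0.0275 0.7209] T [ 1.5054 -0.0024  0.0276] w 0.016823637123713302
dF [-0.2043 -0.429   2.0128] dT [-0.491   0.0641 -0.0098] axial push mm 3.787180149295355
```

```bash
python3 -m creep '[[[0.003,-0.0002,-0.0022],[0,0,0]],[[0.0061,-0.0004,-0.0044],[0,0,0]],[[0.0091,-0.0005,-0.0066],[0,0,0]],[[0.0121,-0.0007,-0.0088],[0,0,0]],[[0.0152,-0.0009,-0.011],[0,0,0]],[[0.0182,-0.0011,-0.0132],[0,0,0]],[[0.0212,-0.0013,-0.0154],[0,0,0]],[[0.0243,-0.0014,-0.0177],[0,0,0]],[[0.0273,-0.0016,-0.0199],[0,0,0]],[[0.0303,-0.0018,-0.0221],[0,0,0]],[[0.0333,-0.002,-0.0243],[0,0,0]],[[0.0364,-0.0021,-0.0265],[0,0,0]]]'
python3 -c "
from rel import *
chk(2)"
```

```text
clock: 20.42
position: [0.6258, -0.0312, 0.0813]
eef_rot: [0.216, 0.678, 0.667, -0.221]
force: [0.4, -0.6, 0.0]
gripper_width: 0.0171
finger_force: 115.7
t 20.525 lean 36.042400661112744 heading 89.11987052226485 geom push 0.00661417198938867 ball [0.6276 0.0759 0.027 ] dx seam 2.680985872560715e-05 F [-0.7558 -1.6042  0.3719] T [1.5744 0.0641 0.0245] w 0.0166993430541236
dF [-0.908  -1.0576  1.7324] dT [-0.4537  0.0937 -0.0106] axial push mm 4.653685585981377
```

```bash
python3 -m creep '[[[0.003,-0.0002,-0.0022],[0,0,0]],[[0.0061,-0.0004,-0.0044],[0,0,0]],[[0.0091,-0.0005,-0.0066],[0,0,0]],[[0.0121,-0.0007,-0.0088],[0,0,0]],[[0.0152,-0.0009,-0.011],[0,0,0]],[[0.0182,-0.0011,-0.0132],[0,0,0]],[[0.0212,-0.0013,-0.0154],[0,0,0]],[[0.0243,-0.0014,-0.0177],[0,0,0]],[[0.0273,-0.0016,-0.0199],[0,0,0]],[[0.0303,-0.0018,-0.0221],[0,0,0]],[[0.0320,-0.0019,-0.0233],[0,0,0]]]'
python3 -c "
from rel import *
chk(2)
P,r,s=now()
rel(P+[0,0,.12],r,'up'); rel([.47,-.10,.22],tool(45,0),'mid')"
```

```text
clock: 21.9
position: [0.6246, 0.0085, 0.0814]
eef_rot: [0.216, 0.678, 0.667, -0.221]
force: [0.9, -1.4, -0.1]
gripper_width: 0.0168
finger_force: 115.7
t 22.0 lean 36.0430163742987 heading 89.11060793785045 geom push 0.006609896550113986 ball [0.6263 0.1154 0.027 ] dx seam 8.689413976359361e-06 F [ 0.4242 -0.7027  0.5579] T [ 1.4967 -0.0338 -0.0513] w 0.01677628433579703
dF [ 0.064  -0.9363  1.687 ] dT [-0.5363  0.0223  0.0074] axial push mm 4.342247421980786
up shift [-0.0706 -0.0002 -0.097 ] turn [0. 0. 0.] | 22.0
mid shift [-0.1712 -0.153  -0.0466] turn [0.2402 0.598  0.7432] | 22.0
```

```bash
python3 -m creep '[[[-0.006,0,-0.008],[0,0,0]],[[-0.03,0,-0.04],[0,0,0]],[[-0.06,0,-0.08],[0,0,0]],[[-0.07,0,-0.097],[0,0,0]],[[-0.07,0,-0.097],[0,0,0]]]'
python3 -c "
from rel import *
P,r,s=now(); print(s['force'])
rel([.4664,-.3191,.17],tool(2.46,0),'cradle hover')"
```

```text
clock: 22.62
position: [0.6255, 0.0092, 0.2027]
eef_rot: [0.217, 0.679, 0.667, -0.219]
force: [1.0, 0.1, -3.6]
gripper_width: 0.0172
finger_force: 115.7
[ 1.0057  0.1494 -3.5853]
cradle hover shift [-0.2491 -0.1536  0.2203] turn [0.4737 0.4995 1.4567] | 22.62
```

```bash
python3 -m creep '[[[-0.025,-0.015,0.022],[0.045,0.047,0.14]],[[-0.055,-0.034,0.049],[0.095,0.1,0.29]],[[-0.09,-0.056,0.08],[0.14,0.15,0.44]],[[-0.125,-0.077,0.11],[0.19,0.2,0.58]],[[-0.16,-0.1,0.14],[0.24,0.25,0.73]],[[-0.195,-0.12,0.172],[0.285,0.3,0.875]],[[-0.225,-0.139,0.199],[0.33,0.35,1.02]],[[-0.249,-0.1536,0.2203],[0.38,0.4,1.165]],[[-0.249,-0.1536,0.2203],[0.43,0.45,1.31]],[[-0.249,-0.1536,0.2203],[0.4737,0.4995,1.4567]],[[-0.249,-0.1536,0.2203],[0.4737,0.4995,1.4567]],[[-0.249,-0.1536,0.2203],[0.4737,0.4995,1.4567]]]'
python3 - <<'E'
from rel import *
P,r,s=now(); print(s['force'],s['joint_positions'])
rel([.4664,-.3191,.17],tool(2.46,0),'hover'); rel([.4664,-.3191,.06],tool(2.46,0),'lower')
from bench import grab_frame
from h import cloud
from scipy.optimize import least_squares
O=P+r.apply([0,0,-.019]);a=r.apply([1,0,0]);print('axis',a)
for n in("side","top"):
    p,d=grab_frame(n); W=cloud(n,d); p=p.astype(int); q=W[(p[...,2]>p[...,0]+50)&(p[...,2]>p[...,1]+20)&(d>0)]; w=q-O; q=q[(np.linalg.norm(np.cross(w,a),axis=1)<.025)&(abs(w@a)<.075)]
    if len(q)>15:
        def res(f): d=a+np.array([0,f[2],f[3]]); d/=np.linalg.norm(d); return np.linalg.norm(np.cross(q-O-np.array([0,f[0],f[1]]),d),axis=1)-.01
        f=least_squares(res,[0,0,0,0],loss='soft_l1',f_scale=.002).x; print(n,len(q),f,np.percentile((q-O)@a,[1,99]))
E
```

```text
clock: 24.12
position: [0.465, -0.3193, 0.1686]
eef_rot: [0.001, 1.0, 0.022, -0.003]
force: [0.4, 0.6, -1.4]
gripper_width: 0.0166
finger_force: 115.7
[ 0.4335  0.5956 -1.3739] [-0.3216  0.3112  0.0233  0.0044 -1.2878  1.936 ]
hover shift [ 0.0014 -0.0001 -0.0014] turn [0.0022 0.0061 0.0019] | 24.12
lower shift [ 0.002  -0.0004  0.1086] turn [0.0022 0.0061 0.0019] | 24.12
axis [ 0.999   0.0448 -0.0061]
side 146 [ 0.0004  0.0003  0.0077 -0.0064] [-0.0632  0.0515]
```

```bash
python3 -m creep '[[[0.001,0,0.03],[0.002,0.006,0.002]],[[0.002,-0.0004,0.06],[0.002,0.006,0.002]],[[0.002,-0.0004,0.09],[0.002,0.006,0.002]],[[0.002,-0.0004,0.108],[0.002,0.006,0.002]],[[0.002,-0.0004,0.118],[0.002,0.006,0.002]],[[0.002,-0.0004,0.122],[0.002,0.006,0.002]],[[0.002,-0.0004,0.122],[0.002,0.006,0.002]],[[0.002,-0.0004,0.122],[0.002,0.006,0.002]]]'
python3 -c "
from rel import *
P,r,s=now(); print(s['force'],s['torque'])
rel([.4664,-.3191,.0328],tool(2.46,0),'final')"
```

```text
clock: 25.22
position: [0.4676, -0.3197, 0.0484]
eef_rot: [0.001, 1.0, 0.021, 0.002]
force: [-0.0, -0.2, -1.5]
gripper_width: 0.0168
finger_force: 115.7
[-0.0342 -0.1556 -1.4706] [-0.065  -0.0044  0.0182]
final shift [-0.0013 -0.0007  0.0156] turn [ 0.0012 -0.0035 -0.0019] | 25.23
```

```bash
python3 -m creep '[[[-0.0013,-0.0007,0.003],[0.001,-0.0035,-0.002]],[[-0.0013,-0.0007,0.006],[0.001,-0.0035,-0.002]],[[-0.0013,-0.0007,0.009],[0.001,-0.0035,-0.002]],[[-0.0013,-0.0007,0.012],[0.001,-0.0035,-0.002]],[[-0.0013,-0.0007,0.014],[0.001,-0.0035,-0.002]],[[-0.0013,-0.0007,0.015],[0.001,-0.0035,-0.002]],[[-0.0013,-0.0007,0.015],[0.001,-0.0035,-0.002]],[[-0.0013,-0.0007,0.015],[0.001,-0.0035,-0.002]]]'
python3 -c "
from rel import *
P,r,s=now(); print(s['force'],s['torque'])
rel([.4664,-.3191,.0328],tool(2.46,0),'final')"
```

```text
clock: 26.22
position: [0.4657, -0.3188, 0.0331]
eef_rot: [-0.0, 1.0, 0.021, -0.001]
force: [-2.3, 2.4, 6.3]
gripper_width: 0.0171
finger_force: 116.2
[-2.2965  2.3518  6.2517] [0.8063 0.8911 0.0117]
final shift [0.0007 0.0003 0.0003] turn [-0.0004  0.0012 -0.    ] | 26.23
```

```bash
python3 -m creep '[[[0,0,0],[0,0,0]],[[0,0,0],[0,0,0]],[[0,0,0],[0,0,0]]]' 0.015 20
python3 -m creep '[[[0,0,0],[0,0,0]],[[0,0,0],[0,0,0]],[[0,0,0],[0,0,0]],[[0,0,0],[0,0,0]],[[0,0,0],[0,0,0]]]' 0.055 20
python3 -m creep '[[[0,0,-0.02],[0,0,0]],[[0,0,-0.05],[0,0,0]],[[0,0,-0.09],[0,0,0]],[[0,0,-0.14],[0,0,0]],[[0,0,-0.18],[0,0,0]],[[0,0.06,-0.2],[0,0,0]],[[-0.05,0.12,-0.2],[0,0,0]],[[-0.1,0.17,-0.2],[0,0,0]],[[-0.1,0.17,-0.2],[0,0,0]],[[-0.1,0.17,-0.2],[0,0,0]]]'
python3 - <<'E'
from rel import *
from bench import grab_frame
import cv2
for n in("top","side"):
    p,d=grab_frame(n); np.savez(f"pics/{n}6.npz",p=p,d=d)
    cv2.imwrite(f"pics/{n}6.png",p[:,:,::-1])
from fit import handle
print(handle("top",6)[:3],handle("side",6)[:3]); print(handle("top")[0],handle("side")[0])
from h import load
for n in("top","side"):
  for k in (0,6):
    p,W=load(n,k); x,y,z=W[...,0],W[...,1],W[...,2]
    o=[]
    for c in((.628,-.087),(.54,-.092),(.623,.161),(.533,.16)):
        m=(abs(x-c[0])<.03)&(abs(y-c[1])<.03)&(z>.012)&(z<.055); o+=list(np.nanmean(W[m][:,:2],0)) if m.sum()>10 else [0,0]
    print(n,k,np.array(o))
a=cv2.imread("pics/top6.png")[90:290,180:420]; b=cv2.imread("pics/side6.png")[80:280,130:370]
cv2.imwrite("pics/f.png",np.hstack([cv2.resize(i,(400,333)) for i in(a,b)]))
E
```

```text
clock: 26.6
position: [0.4657, -0.3189, 0.0331]
eef_rot: [-0.0, 1.0, 0.021, -0.001]
force: [-2.3, 2.5, 6.1]
gripper_width: 0.0168
finger_force: 116.2
clock: 27.22
position: [0.4658, -0.3188, 0.0325]
eef_rot: [-0.0, 1.0, 0.021, -0.001]
force: [1.0, 0.9, -0.3]
gripper_width: 0.0549
finger_force: 0.0
clock: 28.48
position: [0.372, -0.4943, 0.2323]
eef_rot: [-0.0, 1.0, 0.02, -0.001]
force: [1.2, 0.4, -0.1]
gripper_width: 0.0552
finger_force: 0.0
(array([-0.3197,  0.0518,  0.0497, -0.0001]), array([0.4012, 0.4012, 0.5166, 0.519 ]), array([0.5213, 0.5217, 0.5309, 0.5312])) (array([-0.3182,  0.0528,  0.0701,  0.0039]), array([0.4009, 0.4014, 0.516 , 0.5164]), array([0.5231, 0.5232, 0.531 , 0.531 ]))
[-0.3196  0.052   0.0548  0.0013] [-0.3181  0.0522  0.0406 -0.0045]
top 0 [ 0.6265 -0.0856  0.5391 -0.0904  0.621   0.1606  0.5324  0.1592]
top 6 [ 0.6264 -0.0862  0.5392 -0.0898  0.6209  0.1603  0.5326  0.1592]
side 0 [ 0.6282 -0.0773  0.5417 -0.0815  0.6223  0.1719  0.5337  0.1699]
side 6 [ 0.6283 -0.0774  0.5417 -0.0807  0.6226  0.1721  0.5336  0.1704]
```

View pics/f.png

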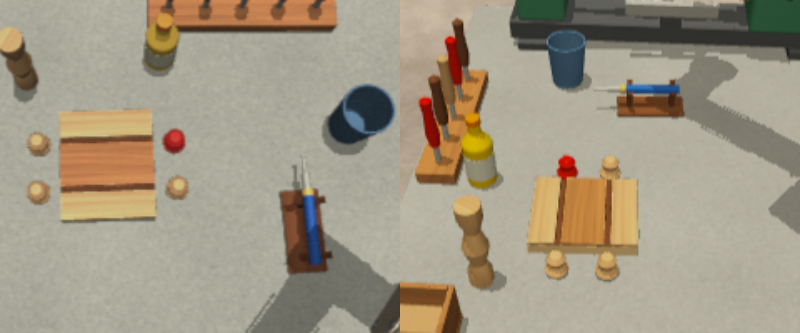

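The burnisher lies in both forks, tip towards +x as before (top crop (310,215)). The knobs have not moved, and everything else stands as it did. I hand in.

```bash
python3 -c "
from bench import job
print(job.hand_in())"
```

```text
the job is handed in; nothing more can be done
None
```

I rubbed the marked seam from the red knob's end to about 8 mm short of the other end at about 3 cm/s, leaning 36° with the plunger in roughly 4–7 mm (estimated). I pushed the stroke, handle trailing, because a short pull of about 2 cm at the red end dragged too hard. The burnisher is back in both forks pointing as before, the knobs have not moved, and the job was handed in at about 28.6 s.

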